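# Centre a top-heavy valve on the bench scale by fingertip and take the weighing

## Task

The small brass valve stands off-centre on the round pan of the bench scale. With light taps or nudges of the fingertips, without pinching, lifting or toppling it, centre it on the pan so that its foot flange stands wholly inside the engraved ring; let go of it, then press the key on the scale's front panel right down to take the weighing and move clear. Leave everything else on the bench where it stands.

Things in the scene. Friction and masses are not known exactly. Their poses are not given: they have to be found in the camera images.
- valve: Loose top-heavy brass valve, 51 mm tall, 0.17-0.35 kg, upright on the pan, 22 to 36 mm off its centre in any direction. Origin: centre of its underside, z up. Sole 30 mm wide; foot flange 44 mm (widest part) from 5 to 13 mm up; neck 20 mm; cap 36 mm from 31 to 51 mm up. Pushed low it slides (1 to 3 N) and stops with the push; pushed at the cap it may topple. Over 15 N is too rough.
- pan: The scale's flat round steel pan, fixed (it does not give or turn), 120 mm in diameter and 6 mm thick, without a rim. Origin: centre of its top face, 70 mm above the table. An engraved dark ring of 60 mm diameter, flush with the surface, is concentric with it. z up; its x and y directions mean nothing.
- scale: Grey bench scale, fixed; position and yaw (within 0.6 rad) vary. Origin on the table below the pan's centre; x points from the control panel towards the pan, z up. Housing 250 x 200 mm, from x = -165 to +85 mm, y = -100 to +100 mm, top 45 mm above the table. The display is a flat blank window; the key lies at x = -130 mm, y = 0.
- key_top (a point): Centre of the upper face of the scale's only key, a round push button of 28 mm diameter on the housing's top near the front edge, 130 mm from the pan's axis; the face stands about 67 mm above the table when not pressed.
- key (a joint): Travel of the key, straight down: 0 when released, 0.006 m when fully pressed. A spring pushes it back; fully down takes about 4 N.
- weight: Bystander: steel calibration weight with a knob, 34 mm diameter, 58 mm tall, on the table beside the scale (left). Origin: centre of its underside.
- fitting: Bystander: brass pipe fitting with a collar of 38 mm diameter, 46 mm tall, on the table beside the scale (right). Origin: centre of its underside.
- nut: Bystander: round steel nut, 36 mm diameter, 17 mm tall, on the table beside the scale (right, near the panel). Origin: centre of its underside.
- tape: Bystander: roll of tape core, 90 mm outer diameter, 48 mm tall, on the table at the right. Origin: centre of its underside.
- driver: Bystander: screwdriver lying on the table at the left, 26 mm high, 200 mm long. Origin: its middle, on the table; x points from handle to tip.
- carton: Bystander: cardboard carton 80 x 100 x 60 mm on the table at the left. Origin: centre of its underside.
- tin: Bystander: white box 80 x 55 x 40 mm on the table at the right. Origin: centre of its underside.
Not all that is in view belongs to the job. What is shaped like the valve but pink is not meant.

How it is judged:
On the way, in this order (a step that is already met when the one before it is completed fails the run):
1. the valve stands upright and still inside the ring, untouched (horizontal distance between valve and pan below 0.008 m and angle between valve's own z axis and vertical below 0.08 rad and contact force between the fingers and valve below 0.05 N and linear speed of valve below 0.01 m/s and z of valve in the frame of pan between -0.004 and 0.004 m), for 0.3 s.
2. the key is pressed right down with the valve still inside the ring (value of joint key above 0.0045 m and horizontal distance between valve and pan below 0.008 m and angle between valve's own z axis and vertical below 0.08 rad), for 0.05 s.
At the end, for the whole second after the job is handed in: The valve stands upright (tilt under 0.08 rad) and still on the pan, its axis within 8 mm of the pan's centre, so that its flange is wholly inside the ring; the key has been pressed at least 4.5 mm after the valve was centred and let go, and is released again (horizontal distance between valve and pan below 0.008 m and angle between valve's own z axis and vertical below 0.08 rad and linear speed of valve below 0.01 m/s and z of valve in the frame of pan between -0.004 and 0.004 m and value of joint key below 0.002 m); the robot touches nothing.
It fails at once if the valve is tipped by more than 0.35 rad (angle between valve's own z axis and vertical above 0.35 rad).
It fails at once if the valve is lifted off the pan (z of valve in the frame of pan above 0.008 m).
It fails at once if the valve falls off the pan (z of valve in the frame of pan below -0.008 m).
It fails at once if the valve is pinched or hit with more than 15 N (contact force between any of the fingers, the arm and valve above 15 N).
It fails at once if a bystander is moved by more than 15 mm (distance of any of weight, fitting, nut, tape, driver, carton, tin from where it was at the start of the episode above 0.015 m).
It also fails if it takes over 48 s, if anything falls off the work surface, if the arm or the gripper's body presses on something with over 40 N, if the wrist force passes 120 N, or if a joint passes its speed limit or range.

## Robot

A 7-joint arm with a two-finger parallel gripper is mounted at the origin on the work surface. World frame = base frame: x ahead of the robot, y to its left, z up, the work surface at z = 0. Lengths are in m, angles in rad, forces in N, time in s.
With the tool pointing down it reaches from about 0.4 to 0.925 m from the base axis. Payload 4.1 kg.
Tool frame: the origin (TCP) lies at the very end of the fingers, on their centre line; the grasp point (between the pads) lies 19 mm behind it; z points along the fingers, y is the line along which they close (so a half turn about z gives the same grasp; the last joint's range is limited). The gripper opens to 85 mm and grips with 20 to 120 N. Pads are 22 mm wide; open, the fingers measure 114 mm over their backs; the gripper's body (76 mm by 85 mm) begins 54 mm behind the grasp point. The pads swing forward as they close: fully open they stand 13 mm farther back than shut.
Start: joints at [1.015, 0.398, 0.045, 1.537, -0.019, 1.207, -0.051], TCP at [0.287, -0.583, 0.231] pointing down, gripper open.
Joint ranges: [-2.82, 2.82], [-0.49, 2.23], [-1.37, 1.46], [0, 2.46], [-1.36, 4.5], [0.23, 2], [-2.94, 2.94]. Speed limits (rad/s): [2.57, 2.57, 3.14, 3.14, 3.14, 3.14, 3.14].

## Interface

Orientations are given as a 3x3 rotation matrix whose columns are the frame's x, y, z axes.
In Python, from plant import bot, imaging, workorder gives the robot as it stands.
- The arm moves only by the tool send_rows, never from a script. Its argument "plan" is a list of rows, each an object of numbers: "tx", "ty", "tz": the shift along the world's x, y, z in mm; "wx", "wy", "wz": the turn, a rotation vector about the world's x, y, z in degrees. In form: [{"tx": .., "ty": .., "tz": .., "wx": .., "wy": .., "wz": ..}, ...]. A call has 1 to 20 rows; each row shifts and turns the commanded pose from where the row before left it; what a row does not reach is not made up. A row lasts 1/8 s, in which the tool goes at most 62.5 mm and 10.7 degrees, less where a joint would pass 70% of its speed; a pose out of reach is approached as far as the arm can. A call is refused whole if a number of a shift passes 62.5 or a number of a turn 10.7, either way. A call with a gripper value outside its range is refused whole. "claw" is the opening, from -1 (shut) to 1 (fully open), set as the call begins (left out, the last holds). The fingers move at their own pace and stop on an object; "force" is the grip in N (left out, the last holds). Time passes only in rows, so rows that do not move let the fingers close. It gives the time, the measured TCP pose, the force, the opening and the grip force at its end, in the units of the state.
- bot.state(): the state, without advancing time (a new reading comes with each control period).
- imaging.read_camera(name): name is "side" or "top" or "wrist"; returns (picture, depth): 480x640x3 uint8, red, green, blue; 480x640 float32, m along the optical axis (not along the pixel's ray), 0 where there is no reading.
- imaging.calibration(name): a dict with "camera_matrix" (3x3 intrinsics, pixels), "R" (3x3) and "t" (3): a world point X has camera coordinates R X + t. Camera axes: x right, y down, z forward; pixel columns grow to the right and rows downward; lengths in m; the calibration is good to about 2 mm. A picture is of the moment at which its call begins: read the wrist's pose just before it. calibration takes no time and is no camera call; for the wrist camera it gives the pose at the moment of the call.
- workorder.hand_in(): hands the job in; it is judged then, once.
The state is a dict: "t": time; "joints": joint angles; "qvel": joint speeds; "effort": joint torques, N m; "tcp_pos": TCP position; "orientation": TCP orientation; "wrist_force": force on the tool from outside, world axes, zero at the start; "wrist_torque": the same for the moment, N m; "grip_width": finger opening in m; "grasp_force": force on a finger pad.
Only numpy, scipy, OpenCV 4.12 (cv2) and the standard library are available. Lean on these libraries where they do the work, as an engineer would, in place of code of your own. Each camera call takes 0.05 s, during which the arm holds its last target. There are 200 camera calls.

## Working session

There is one attempt and no reset: what is moved stays moved. The work goes in short steps, Python scripts to look and compute and a tool call to move; the robot and the scene stay as the last step left them, time stands still between calls to the robot, and variables do not carry over. Pictures are saved under pics/ and viewed, at most 10 in all, crops included, and the job is handed in when it is done.

Besides the shell and the picture viewer there is one more tool, called after "Emit:" as name(argument=value, ...), one argument or row to a line, values as JSON. send_rows: Moves the arm, as the interface text tells. Its arguments: {"type":"object","properties":{"plan":{"type":"array"},"claw":{"type":"number"},"force":{"type":"number"}},"required":["plan"]}

```bash
ls; mkdir -p pics; python3 - <<'E'
from plant import bot, imaging
import cv2,numpy as np
s=bot.state();print(s['t'],s['tcp_pos'],s['orientation'],s['grip_width'],s['wrist_force'])
for n in ['top','side']:
    p,d=imaging.read_camera(n);cv2.imwrite(f'pics/{n}0.png',p[:,:,::-1]);np.save(f'/tmp/{n}0.npy',d)
    c=imaging.calibration(n);print(n,np.round(c['camera_matrix'],1).tolist(),np.round(c['R'],3).tolist(),np.round(c['t'],3), -c['R'].T@c['t'])
E
```

```text
pics
0.0 [ 0.28645182 -0.58277731  0.23026418] [[ 8.97421467e-01  4.41173142e-01 -9.84690463e-04]
 [ 4.41174220e-01 -8.97419876e-01  1.69522290e-03]
 [-1.35793978e-04 -1.95574947e-03 -9.99998078e-01]] 0.08534821997219902 [-0.20561317 -0.3299938  -1.17252391]
top [[547.6, 0.0, 318.2], [0.0, 547.6, 233.4], [0.0, 0.0, 1.0]] [[0.014, -1.0, -0.012], [-0.986, -0.012, -0.164], [0.164, 0.014, -0.986]] [0.008 0.548 1.043] [ 3.68926190e-01 -7.02516646e-05  1.11860304e+00]
side [[452.6, 0.0, 324.1], [0.0, 452.6, 236.7], [0.0, 0.0, 1.0]] [[0.803, -0.596, 0.007], [-0.454, -0.619, -0.641], [0.387, 0.511, -0.768]] [-0.465  0.309  0.737] [ 0.22912781 -0.46242803  0.76690311]
```

View pics/top0.png

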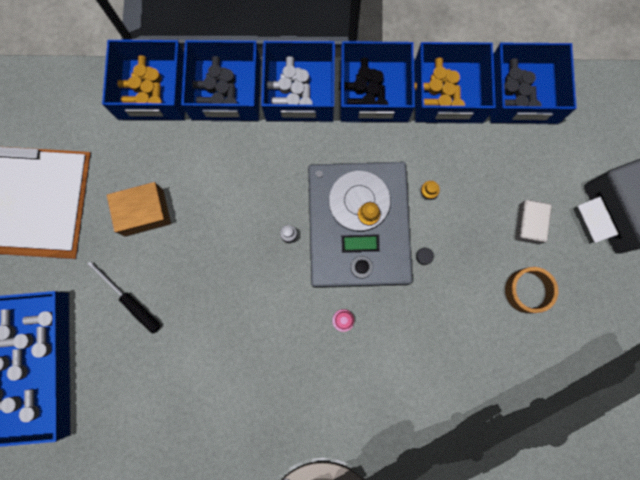

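View pics/side0.png

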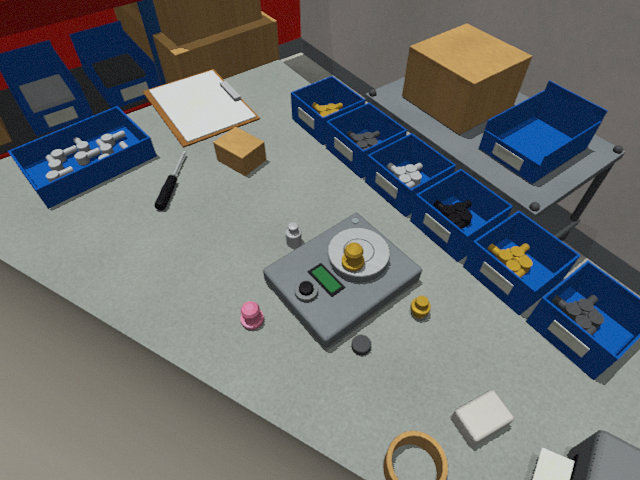

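Candidates in the top view: brass object on the pan (370,212), brass fitting on the table (430,190) and the pink decoy (343,320). The one on the pan is the valve. In the side view it is at (353,256), the pan at (358,254) and the key at (306,288).

```bash
cat > h.py <<'E'
import cv2,numpy as np
from plant import bot,imaging
def cast(c,u,v,z):
    K,R,t=map(np.asarray,(c['camera_matrix'],c['R'],c['t']))
    r=R.T@np.linalg.inv(K)@np.array([u,v,1.]);o=-R.T@t
    return o+r*(z-o[2])/r[2]
def tri(c1,p1,c2,p2):
    P=[np.asarray(c['camera_matrix'])@np.c_[c['R'],c['t']] for c in(c1,c2)]
    X=cv2.triangulatePoints(P[0],P[1],np.array(p1,float).reshape(2,1),np.array(p2,float).reshape(2,1))
    return X[:3,0]/X[3,0]
def pix(c,d,m):  # world points of masked depth
    K,R,t=map(np.asarray,(c['camera_matrix'],c['R'],c['t']))
    v,u=np.nonzero(m&(d>0));z=d[v,u]
    return ((np.linalg.inv(K)@np.c_[u,v,np.ones(len(u))].T)*z).T@R-t@R
def big(m,roi):
    x0,y0,x1,y1=roi;k=np.zeros_like(m,np.uint8);k[y0:y1,x0:x1]=m[y0:y1,x0:x1]
    cs,_=cv2.findContours(k,cv2.RETR_EXTERNAL,cv2.CHAIN_APPROX_NONE)
    return max(cs,key=cv2.contourArea)
E
python3 - <<'E'
from h import *
rois={'top':(325,165,395,235),'side':(320,222,395,285)}
kro={'top':(345,250,380,284),'side':(290,272,324,306)}
C={};E={};KE={}
for n in rois:
    p=cv2.imread(f'pics/{n}0.png');h=cv2.cvtColor(p,cv2.COLOR_BGR2HSV);d=np.load(f'/tmp/{n}0.npy');c=C[n]=imaging.calibration(n)
    pan=((h[...,2]>150)&(h[...,1]<50))|((h[...,1]>120)&(h[...,0]<35)&(h[...,2]>90))
    ct=big(pan,rois[n]);e=cv2.fitEllipse(cv2.convexHull(ct));E[n]=e[0];print(n,'pan',e,cast(c,*e[0],.07))
    br=(h[...,1]>120)&(h[...,0]<35)&(h[...,2]>90)
    m=np.zeros(br.shape,bool);x0,y0,x1,y1=rois[n];m[y0:y1,x0:x1]=br[y0:y1,x0:x1]
    P=pix(c,d,m);print('valve z',np.percentile(P[:,2],[2,50,98]));T=P[P[:,2]>np.percentile(P[:,2],98)-.005];print('cap ctr',(T.max(0)+T.min(0))/2,T.max(0)-T.min(0),len(T))
    k=h[...,2]<60;ct=big(k,kro[n]);e=cv2.fitEllipse(ct);KE[n]=e[0];print('key',e,cast(c,*e[0],.067))
    m=np.zeros(br.shape,bool);x0,y0,x1,y1=kro[n];m[y0:y1,x0:x1]=k[y0:y1,x0:x1];P=pix(c,d,m);print('key depth med',np.median(P,0))
    x0,y0,x1,y1=(295,150,440,295) if n=='top' else (255,200,435,350)
    cv2.imwrite(f'pics/{n}crop.png',cv2.resize(p[y0:y1,x0:x1],None,fx=4,fy=4,interpolation=cv2.INTER_CUBIC)[:600,:800])
print(tri(C['top'],E['top'],C['side'],E['side']),tri(C['top'],KE['top'],C['side'],KE['side']))
E
```

```text
top pan ((359.0229187011719, 199.83953857421875), (59.49982833862305, 61.12358093261719), 93.31668090820312) [ 0.61095569 -0.06442597  0.07      ]
valve z [0.08045776 0.11572731 0.12305979]
cap ctr [ 0.58050539 -0.08279513  0.12133148] [0.02677922 0.02789706 0.00652314] 120
key ((361.72564697265625, 266.2089538574219), (12.15097713470459, 12.38062572479248), 83.16213989257812) [ 0.4807861  -0.07007199  0.067     ]
key depth med [ 0.48494589 -0.06876876  0.06558505]
side pan ((358.31756591796875, 251.27378845214844), (47.703758239746094, 61.357337951660156), 96.21589660644531) [ 0.61183683 -0.06775661  0.07      ]
valve z [0.08036115 0.11455236 0.12256785]
cap ctr [ 0.58262317 -0.08477213  0.12052204] [0.0265055  0.0272577  0.00590824] 132
key ((305.71087646484375, 288.0937194824219), (13.288016319274902, 13.573013305664062), 96.67362213134766) [ 0.48084598 -0.07520588  0.067     ]
key depth med [ 0.48313785 -0.07540973  0.0647101 ]
[ 0.61271487 -0.06507963  0.06599456] [ 0.48230141 -0.07086132  0.05981642]
```

View pics/topcrop.png

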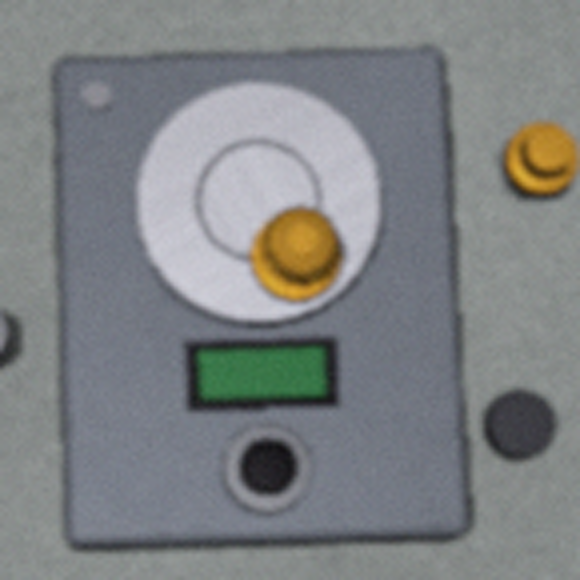

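The crop confirms it: the brass valve at crop (300,250) stands lower right of the ring at (258,198), with the key at (268,467). The plan is to open the fingers about 24 mm and cradle the flange low, then push it along the tool x axis at about 30° yaw. First I move above and behind it.

Emit:
send_rows(
  plan=[
    {"tx": 15, "ty": 30},
    {"tx": 28, "ty": 55, "wz": 1},
    {"tx": 28, "ty": 55, "wz": 1},
    {"tx": 28, "ty": 55, "wz": 1},
    {"tx": 28, "ty": 55, "wz": 1},
    {"tx": 28, "ty": 55},
    {"tx": 28, "ty": 55},
    {"tx": 28, "ty": 55},
    {"tx": 15, "ty": 35},
    {"tx": 4, "ty": 15},
    {},
    {},
    {},
  ],
  claw=-0.43,
  force=20,
)

```text
invalid input at $.plan[0]: expected keys tx, ty, tz, wx, wy, wz
```

```bash
python3 - <<'E'
from h import *
s=bot.state();print(s['t'],s['tcp_pos'],s['orientation'],s['grip_width'],s['wrist_force'])
c=imaging.calibration('wrist');p,d=imaging.read_camera('wrist');cv2.imwrite('pics/w1.png',p[:,:,::-1]);np.savez('/tmp/w1.npz',d=d,**c)
print(-c['R'].T@c['t'])
E
```

```text
0.1 [ 0.28647048 -0.58284617  0.23036669] [[ 8.97439881e-01  4.41135912e-01 -8.75901700e-04]
 [ 4.41136766e-01 -8.97438602e-01  1.51929165e-03]
 [-1.15853889e-04 -1.74986536e-03 -9.99998462e-01]] 0.0855285445772708 [-0.95944204  0.11116442 -0.12820324]
[ 0.35514459 -0.54871342  0.37360238]
```

View pics/w1.png

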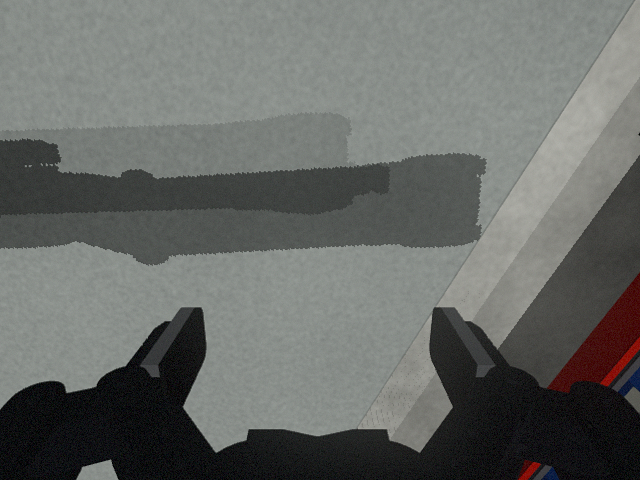

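The wrist camera sits on the tool +x side. It shows only empty table, with the fingertips at about (190,310) and (445,310), because the move was refused. Every row needs all six keys.

Emit:
send_rows(
  plan=[
    {"tx": 15, "ty": 30, "tz": 0, "wx": 0, "wy": 0, "wz": 0},
    {"tx": 28, "ty": 55, "tz": 0, "wx": 0, "wy": 0, "wz": 1},
    {"tx": 28, "ty": 55, "tz": 0, "wx": 0, "wy": 0, "wz": 1},
    {"tx": 28, "ty": 55, "tz": 0, "wx": 0, "wy": 0, "wz": 1},
    {"tx": 28, "ty": 55, "tz": 0, "wx": 0, "wy": 0, "wz": 1},
    {"tx": 28, "ty": 55, "tz": 0, "wx": 0, "wy": 0, "wz": 0},
    {"tx": 28, "ty": 55, "tz": 0, "wx": 0, "wy": 0, "wz": 0},
    {"tx": 28, "ty": 55, "tz": 0, "wx": 0, "wy": 0, "wz": 0},
    {"tx": 15, "ty": 35, "tz": 0, "wx": 0, "wy": 0, "wz": 0},
    {"tx": 4, "ty": 15, "tz": 0, "wx": 0, "wy": 0, "wz": 0},
    {"tx": 0, "ty": 0, "tz": 0, "wx": 0, "wy": 0, "wz": 0},
    {"tx": 0, "ty": 0, "tz": 0, "wx": 0, "wy": 0, "wz": 0},
    {"tx": 0, "ty": 0, "tz": 0, "wx": 0, "wy": 0, "wz": 0},
  ],
  claw=-0.43,
  force=20,
)

```text
t: 1.78
tcp_pos: [0.5161, -0.1205, 0.2313]
orientation: [[0.866, 0.5, -0.0], [0.5, -0.866, -0.001], [-0.001, 0.001, -1.0]]
wrist_force: [-0.1, 0.4, -0.1]
grip_width: 0.0242
grasp_force: 0.0
```

```bash
python3 - <<'E'
from h import *
s=bot.state();print(s['t'],s['tcp_pos'],s['orientation'],s['grip_width'],s['wrist_force'])
c=imaging.calibration('wrist');p,d=imaging.read_camera('wrist');cv2.imwrite('pics/w2.png',p[:,:,::-1]);np.savez('/tmp/w2.npz',d=d,**c)
print(-c['R'].T@c['t'])
E
```

```text
1.775 [ 0.51609745 -0.12047516  0.23127573] [[ 8.66210585e-01  4.99679007e-01 -3.35090421e-04]
 [ 4.99678652e-01 -8.66210497e-01 -7.86790734e-04]
 [-6.83401653e-04  5.14088931e-04 -9.99999634e-01]] 0.02417763152560338 [-0.11120724  0.36857048 -0.13273314]
[ 0.58228034 -0.08147165  0.37447303]
```

View pics/w2.png

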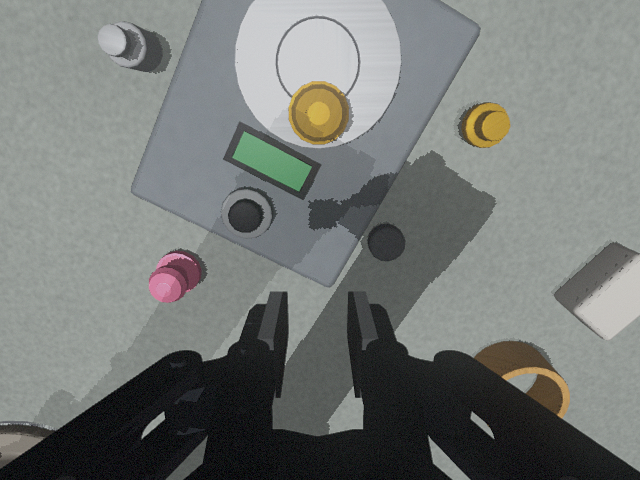

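The wrist view shows the ring at (318,60), the valve at (318,112) almost straight below the camera, and the key at (246,215). Next I measure them from this picture.

```bash
cat >> h.py <<'E'
def scene(p,c,d,vz=.079,roi=None):   # p BGR wrist picture
    h=cv2.cvtColor(p,cv2.COLOR_BGR2HSV);H,S,V=cv2.split(h);out={}
    br=(S>120)&(H>12)&(H<35)&(V>70);P=np.zeros(d.shape+(3,))
    P[d>0]=pix(c,d,d>0);near=np.hypot(P[...,0]-.611,P[...,1]+.066)<.058
    m=(br&near&(P[...,2]>.07)).astype(np.uint8)
    ct=big(m,(0,0,640,480));(u,v),r=cv2.minEnclosingCircle(ct)
    out['valve']=(u,v,r,cast(c,u,v,vz));out['valve_ell']=cv2.fitEllipse(cv2.convexHull(ct))
    q=P[(m>0)&(P[...,2]>.117)];out['cap']=((q.max(0)+q.min(0))/2,q.max(0)-q.min(0)) if len(q) else None
    # ring: thin dark line on pan -> blackhat, annulus about approx centre
    g=cv2.medianBlur(V,3);bh=cv2.morphologyEx(g,cv2.MORPH_BLACKHAT,np.ones((9,9)))
    Q=np.stack([cast(c,a,b,.07) for b in range(480) for a in range(640)]).reshape(480,640,3)
    rr=np.hypot(Q[...,0]-.611,Q[...,1]+.066)
    mm=(bh>30)&(rr>.022)&(rr<.038)&(S<70)&(cv2.dilate(m,np.ones((9,9)))==0)
    X=Q[mm][:,:2];A=np.c_[2*X,np.ones(len(X))];
    for _ in range(4):
        s=np.linalg.lstsq(A,(X**2).sum(1),rcond=None)[0];R=np.sqrt(s[2]+s[:2]@s[:2])
        k=abs(np.hypot(*(X-s[:2]).T)-R)<.0025;X,A=X[k],A[k]
    out['ring']=(s[:2],R,len(X));return out
E
python3 - <<'E'
from h import *
z=np.load('/tmp/w2.npz');p=cv2.imread('pics/w2.png');c={k:z[k] for k in('camera_matrix','R','t')}
for k,v in scene(p,c,z['d']).items():print(k,v)
V=cv2.cvtColor(p,cv2.COLOR_BGR2HSV)[...,2]
ct=big(V<60,(220,185,276,240));e=cv2.fitEllipse(ct);print('key',e,cast(c,*e[0],.067))
Q=z['d'];print('key depth z',pix(c,Q,np.pad(np.ones((8,8),bool),((211,261),(242,390)))).mean(0),'pan z',np.median(pix(c,Q,np.pad(np.ones((10,10),bool),((55,415),(310,320))))[:,2]))
print('tri key',tri(c,e[0],imaging.calibration('top'),(361.73,266.21)))
E
```

```text
valve (318.0, 112.5, 31.29306983947754, array([ 0.58293299, -0.08192596,  0.079     ]))
valve_ell ((317.9511413574219, 112.4367446899414), (59.28205108642578, 62.8437614440918), 0.16371645033359528)
cap (array([ 0.58261451, -0.08192958,  0.12035093]), array([0.02951615, 0.03031551, 0.00665409]))
ring (array([ 0.61210398, -0.06467601]), np.float64(0.029708972771051823), 547)
key ((245.1656951904297, 215.26666259765625), (31.95161247253418, 33.65410232543945), 73.52389526367188) [ 0.48404105 -0.07041477  0.067     ]
key depth z [ 0.48495411 -0.07038465  0.06764118] pan z 0.07106744907618359
tri key [ 0.48160398 -0.07042786  0.05960853]
```

The checks agree: the ring radius measures 29.7 mm (30 expected), the valve is 33.9 mm off at 30.6°, and the key is 128 mm from the pan axis. The tool already lies on the pushing line, so I descend behind the valve.

Emit:
send_rows(
  plan=[
    {"tx": 4, "ty": 2, "tz": -15, "wx": 0, "wy": 0, "wz": 0},
    {"tx": 4, "ty": 2.5, "tz": -30, "wx": 0, "wy": 0, "wz": 0},
    {"tx": 4, "ty": 2.5, "tz": -30, "wx": 0, "wy": 0, "wz": 0},
    {"tx": 4, "ty": 2, "tz": -30, "wx": 0, "wy": 0, "wz": 0},
    {"tx": 4, "ty": 2, "tz": -25, "wx": 0, "wy": 0, "wz": 0},
    {"tx": 2.5, "ty": 2, "tz": -15, "wx": 0, "wy": 0, "wz": 0},
    {"tx": 0, "ty": 0, "tz": -8, "wx": 0, "wy": 0, "wz": 0},
    {"tx": 0, "ty": 0, "tz": -4, "wx": 0, "wy": 0, "wz": 0},
    {"tx": 0, "ty": 0, "tz": 0, "wx": 0, "wy": 0, "wz": 0},
    {"tx": 0, "ty": 0, "tz": 0, "wx": 0, "wy": 0, "wz": 0},
  ],
)

```text
t: 3.08
tcp_pos: [0.5398, -0.1056, 0.0751]
orientation: [[0.865, 0.502, 0.001], [0.502, -0.865, -0.0], [0.001, 0.001, -1.0]]
wrist_force: [0.6, -0.3, 0.5]
grip_width: 0.0243
grasp_force: 0.0
```

```bash
python3 - <<'E'
from h import *
s=bot.state();print(s['t'],s['tcp_pos'],s['grip_width'],s['wrist_force'])
c=imaging.calibration('wrist');p,d=imaging.read_camera('wrist');cv2.imwrite('pics/w3.png',p[:,:,::-1]);np.savez('/tmp/w3.npz',d=d,**c)
for k,v in scene(p[:,:,::-1].copy(),c,d).items():print(k,v)
E
```

```text
3.075 [ 0.53975155 -0.10556542  0.07508616] 0.024275005683130547 [ 0.55395106 -0.33718925  0.50732514]
valve (323.5, 202.5, 70.61524963378906, array([ 0.57997028, -0.08413094,  0.079     ]))
valve_ell ((323.5064697265625, 202.73123168945312), (126.51150512695312, 142.25067138671875), 176.57789611816406)
cap (array([ 0.58311775, -0.08202393,  0.12034555]), array([0.03040627, 0.0304213 , 0.00668794]))
ring (array([ 0.61203371, -0.06463956]), np.float64(0.029787030842540616), 2056)
```

View pics/w3.png

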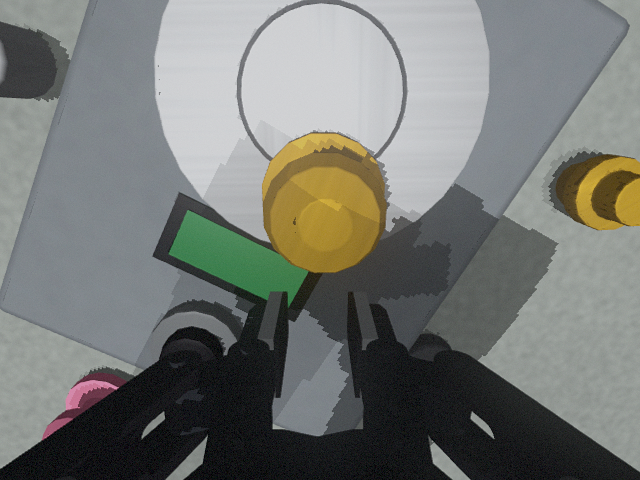

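The valve at (323,200) is upright, centred between the tips at (280,295) and (355,295), with the ring at (322,80). Now a slow cradled push, stopping short of the end.

Emit:
send_rows(
  plan=[
    {"tx": 2.3, "ty": 0.9, "tz": -1, "wx": 0, "wy": 0, "wz": 0},
    {"tx": 3.5, "ty": 2, "tz": 0, "wx": 0, "wy": 0, "wz": 0},
    {"tx": 3.5, "ty": 2, "tz": 0, "wx": 0, "wy": 0, "wz": 0},
    {"tx": 2.6, "ty": 1.5, "tz": 0, "wx": 0, "wy": 0, "wz": 0},
    {"tx": 1.7, "ty": 1, "tz": 0, "wx": 0, "wy": 0, "wz": 0},
    {"tx": 1.7, "ty": 1, "tz": 0, "wx": 0, "wy": 0, "wz": 0},
    {"tx": 1.7, "ty": 1, "tz": 0, "wx": 0, "wy": 0, "wz": 0},
    {"tx": 1.7, "ty": 1, "tz": 0, "wx": 0, "wy": 0, "wz": 0},
    {"tx": 1.7, "ty": 1, "tz": 0, "wx": 0, "wy": 0, "wz": 0},
    {"tx": 1.7, "ty": 1, "tz": 0, "wx": 0, "wy": 0, "wz": 0},
    {"tx": 1.7, "ty": 1, "tz": 0, "wx": 0, "wy": 0, "wz": 0},
    {"tx": 1.7, "ty": 1, "tz": 0, "wx": 0, "wy": 0, "wz": 0},
    {"tx": 1.7, "ty": 1, "tz": 0, "wx": 0, "wy": 0, "wz": 0},
    {"tx": 0, "ty": 0, "tz": 0, "wx": 0, "wy": 0, "wz": 0},
    {"tx": 0, "ty": 0, "tz": 0, "wx": 0, "wy": 0, "wz": 0},
  ],
)

```text
t: 5.0
tcp_pos: [0.5667, -0.0897, 0.0734]
orientation: [[0.864, 0.503, 0.001], [0.503, -0.864, 0.0], [0.001, 0.0, -1.0]]
wrist_force: [-1.1, -0.8, 0.7]
grip_width: 0.0244
grasp_force: 0.1
```

```bash
cat > look.py <<'E'
from h import *
import sys
s=bot.state();c=imaging.calibration('wrist');p,d=imaging.read_camera('wrist');cv2.imwrite(f'pics/{sys.argv[1]}.png',p[:,:,::-1])
o=scene(p[:,:,::-1].copy(),c,d);g=np.array([.6121,-.0647]);u=np.array([.866,.5]);v=np.array([-.5,.866])
e=o['cap'][0][:2]-g;t=s['tcp_pos'][:2]-g
print(s['t'],s['tcp_pos'],s['wrist_force'],s['grip_width']);print('cap',o['cap'],'ring',o['ring'])
print('valve along/lat mm',e@u*1e3,e@v*1e3,'tcp',t@u*1e3,t@v*1e3)
E
python3 look.py w4
```

```text
5.0 [ 0.56670598 -0.08965225  0.07337498] [-1.06572087 -0.75908938  0.69584607] 0.024438588624376773
cap (array([ 0.59102893, -0.07458215,  0.12012137]), array([0.03065599, 0.03024273, 0.0062357 ])) ring (array([ 0.61184069, -0.06477343]), np.float64(0.029834078024231006), 1699)
valve along/lat mm -23.188624249378233 1.9775909985371645 tcp -51.787351102837 1.0883586372711913
```

Contact came at 28.6 mm, close to the predicted 29.4 mm, and the push force is about 1.3 N. I continue for the remaining 23 mm with a small lateral trim.

Emit:
send_rows(
  plan=[
    {"tx": 1.7, "ty": 0.85, "tz": 0, "wx": 0, "wy": 0, "wz": 0},
    {"tx": 1.7, "ty": 0.85, "tz": 0, "wx": 0, "wy": 0, "wz": 0},
    {"tx": 1.7, "ty": 0.85, "tz": 0, "wx": 0, "wy": 0, "wz": 0},
    {"tx": 1.7, "ty": 0.85, "tz": 0, "wx": 0, "wy": 0, "wz": 0},
    {"tx": 1.7, "ty": 0.85, "tz": 0, "wx": 0, "wy": 0, "wz": 0},
    {"tx": 1.7, "ty": 0.85, "tz": 0, "wx": 0, "wy": 0, "wz": 0},
    {"tx": 1.7, "ty": 0.85, "tz": 0, "wx": 0, "wy": 0, "wz": 0},
    {"tx": 1.7, "ty": 0.85, "tz": 0, "wx": 0, "wy": 0, "wz": 0},
    {"tx": 1.7, "ty": 0.85, "tz": 0, "wx": 0, "wy": 0, "wz": 0},
    {"tx": 1.7, "ty": 0.85, "tz": 0, "wx": 0, "wy": 0, "wz": 0},
    {"tx": 1.7, "ty": 0.85, "tz": 0, "wx": 0, "wy": 0, "wz": 0},
    {"tx": 1.2, "ty": 0.6, "tz": 0, "wx": 0, "wy": 0, "wz": 0},
    {"tx": 0, "ty": 0, "tz": 0, "wx": 0, "wy": 0, "wz": 0},
    {"tx": 0, "ty": 0, "tz": 0, "wx": 0, "wy": 0, "wz": 0},
  ],
)

```text
t: 6.8
tcp_pos: [0.5866, -0.0798, 0.0734]
orientation: [[0.864, 0.503, 0.001], [0.503, -0.864, 0.0], [0.001, 0.0, -1.0]]
wrist_force: [-0.5, -0.7, -0.1]
grip_width: 0.0243
grasp_force: 0.2
```

```bash
python3 look.py w5
```

```text
6.8 [ 0.58659969 -0.07984705  0.07339509] [-0.49895942 -0.65640741 -0.0579932 ] 0.024259740559670926
cap (array([ 0.61110865, -0.06476981,  0.12022986]), array([0.03071938, 0.03046884, 0.00645644])) ring (array([ 0.61177328, -0.06476251]), np.float64(0.02977763159797752), 1386)
valve along/lat mm -0.8934129880950533 0.43521614948822335 tcp -29.656795771013435 -0.3671887598054817
```

The valve is within about 1 mm of centre. I back straight off and rise, then look again.

Emit:
send_rows(
  plan=[
    {"tx": -1.7, "ty": -1, "tz": 0, "wx": 0, "wy": 0, "wz": 0},
    {"tx": -4.3, "ty": -2.5, "tz": 0, "wx": 0, "wy": 0, "wz": 0},
    {"tx": -8, "ty": -4.6, "tz": 0, "wx": 0, "wy": 0, "wz": 0},
    {"tx": -12, "ty": -7, "tz": 0, "wx": 0, "wy": 0, "wz": 0},
    {"tx": -12, "ty": -7, "tz": 5, "wx": 0, "wy": 0, "wz": 0},
    {"tx": -10, "ty": -4, "tz": 20, "wx": 0, "wy": 0, "wz": 0},
    {"tx": -10, "ty": 5, "tz": 20, "wx": 0, "wy": 0, "wz": 0},
    {"tx": -10, "ty": 5, "tz": 5, "wx": 0, "wy": 0, "wz": 0},
    {"tx": -10, "ty": 5, "tz": 0, "wx": 0, "wy": 0, "wz": 0},
    {"tx": 0, "ty": 0, "tz": 0, "wx": 0, "wy": 0, "wz": 0},
    {"tx": 0, "ty": 0, "tz": 0, "wx": 0, "wy": 0, "wz": 0},
  ],
  claw=-1,
)

```text
t: 8.22
tcp_pos: [0.5082, -0.0911, 0.1228]
orientation: [[0.864, 0.503, -0.001], [0.503, -0.864, -0.0], [-0.001, -0.0, -1.0]]
wrist_force: [-0.0, -0.5, 0.0]
grip_width: 0.0
grasp_force: 0.0
```

```bash
python3 look.py w6
```

```text
8.225 [ 0.50816952 -0.09113402  0.12280053] [-0.03719281 -0.52230443  0.023171  ] 9.879750955293093e-07
cap (array([ 0.61108936, -0.06390003,  0.12044869]), array([0.03001955, 0.03049394, 0.00688956])) ring (array([ 0.61224032, -0.06474664]), np.float64(0.029760035035990402), 1047)
valve along/lat mm -0.47522842646790686 1.1980985301283096 tcp -103.2208064495688 29.07338098283099
```

View pics/w6.png

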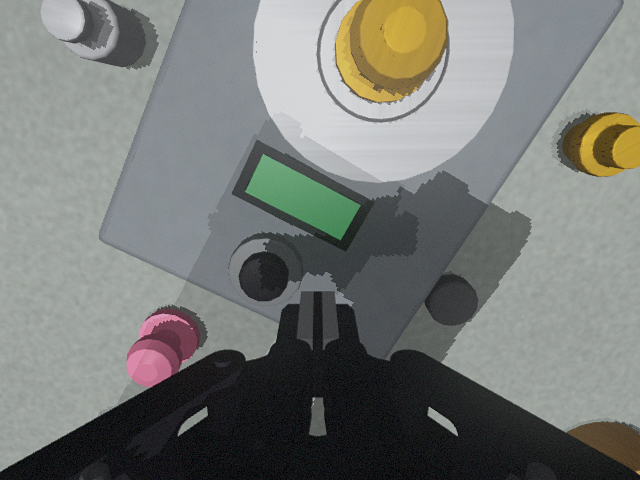

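The valve at (390,50) stands upright inside the ring. The key is at (263,275), left of the shut fingertips at (318,295). I re-measure the key from here and combine it with the earlier view.

```bash
python3 - <<'E'
from h import *
c=imaging.calibration('wrist');p=cv2.imread('pics/w6.png');V=cv2.cvtColor(p,cv2.COLOR_BGR2HSV)[...,2]
ct=big(V<45,(232,245,296,305));e=cv2.fitEllipse(cv2.convexHull(ct));print(e,cast(c,*e[0],.067))
z=np.load('/tmp/w2.npz');print(tri(c,e[0],z,(245.17,215.27)))
E
```

```text
((263.6725769042969, 276.0959167480469), (48.43802261352539, 49.333396911621094), 41.442935943603516) [ 0.48481786 -0.06973408  0.067     ]
[ 0.48222723 -0.07022714  0.06127891]
```

Emit:
send_rows(
  plan=[
    {"tx": -8, "ty": 7, "tz": 0, "wx": 0, "wy": 0, "wz": 0},
    {"tx": -9, "ty": 7, "tz": 0, "wx": 0, "wy": 0, "wz": 0},
    {"tx": -7.5, "ty": 7, "tz": -10, "wx": 0, "wy": 0, "wz": 0},
    {"tx": 0, "ty": 0, "tz": -20, "wx": 0, "wy": 0, "wz": 0},
    {"tx": 0, "ty": 0, "tz": -14, "wx": 0, "wy": 0, "wz": 0},
    {"tx": 0, "ty": 0, "tz": -6, "wx": 0, "wy": 0, "wz": 0},
    {"tx": 0, "ty": 0, "tz": -3, "wx": 0, "wy": 0, "wz": 0},
    {"tx": 0, "ty": 0, "tz": -3, "wx": 0, "wy": 0, "wz": 0},
    {"tx": 0, "ty": 0, "tz": -2, "wx": 0, "wy": 0, "wz": 0},
    {"tx": 0, "ty": 0, "tz": -2, "wx": 0, "wy": 0, "wz": 0},
    {"tx": 0, "ty": 0, "tz": 0, "wx": 0, "wy": 0, "wz": 0},
  ],
)

```text
t: 9.65
tcp_pos: [0.4843, -0.0702, 0.0637]
orientation: [[0.864, 0.503, 0.001], [0.503, -0.864, -0.0], [0.001, 0.001, -1.0]]
wrist_force: [0.3, 0.3, 2.2]
grip_width: -0.0001
grasp_force: 1.3
```

Emit:
send_rows(
  plan=[
    {"tx": 0, "ty": 0, "tz": -1.5, "wx": 0, "wy": 0, "wz": 0},
    {"tx": 0, "ty": 0, "tz": -1.5, "wx": 0, "wy": 0, "wz": 0},
    {"tx": 0, "ty": 0, "tz": 0, "wx": 0, "wy": 0, "wz": 0},
    {"tx": 0, "ty": 0, "tz": 0, "wx": 0, "wy": 0, "wz": 0},
  ],
)

```text
t: 10.15
tcp_pos: [0.4843, -0.0702, 0.061]
orientation: [[0.865, 0.503, 0.001], [0.503, -0.865, -0.0], [0.001, 0.001, -1.0]]
wrist_force: [-0.9, -0.8, 7.0]
grip_width: -0.0001
grasp_force: 3.8
```

7 N at z = 0.061 means the key has bottomed. One small extra press to be sure, then I rise and move clear.

Emit:
send_rows(
  plan=[
    {"tx": 0, "ty": 0, "tz": -0.6, "wx": 0, "wy": 0, "wz": 0},
    {"tx": 0, "ty": 0, "tz": 0, "wx": 0, "wy": 0, "wz": 0},
    {"tx": 0, "ty": 0, "tz": 4, "wx": 0, "wy": 0, "wz": 0},
    {"tx": 0, "ty": 0, "tz": 8, "wx": 0, "wy": 0, "wz": 0},
    {"tx": 0, "ty": 0, "tz": 20, "wx": 0, "wy": 0, "wz": 0},
    {"tx": 0, "ty": 0, "tz": 30, "wx": 0, "wy": 0, "wz": 0},
    {"tx": 0, "ty": 0, "tz": 30, "wx": 0, "wy": 0, "wz": 0},
    {"tx": 0, "ty": 0, "tz": 30, "wx": 0, "wy": 0, "wz": 0},
    {"tx": 0, "ty": 0, "tz": 15, "wx": 0, "wy": 0, "wz": 0},
    {"tx": 0, "ty": 0, "tz": 0, "wx": 0, "wy": 0, "wz": 0},
    {"tx": 0, "ty": 0, "tz": 0, "wx": 0, "wy": 0, "wz": 0},
  ],
)

```text
t: 11.52
tcp_pos: [0.4828, -0.0701, 0.1954]
orientation: [[0.864, 0.503, -0.003], [0.503, -0.864, 0.0], [-0.002, -0.001, -1.0]]
wrist_force: [0.7, 0.5, 0.5]
grip_width: 0.0002
grasp_force: 0.0
```

```bash
python3 look.py w7; python3 - <<'E'
from h import *
c=imaging.calibration('wrist');p,d=imaging.read_camera('wrist')
k=cv2.cvtColor(p,cv2.COLOR_RGB2HSV)[...,2]<45;P=pix(c,d,k);P=P[np.hypot(P[:,0]-.4843,P[:,1]+.0702)<.008];P=P[P[:,2]<.09];print('key z',len(P),np.median(P,0))
E
```

```text
11.525 [ 0.48282367 -0.07008663  0.19542004] [0.68824429 0.49069106 0.45773566] 0.00016731790378114774
cap (array([ 0.61150114, -0.06366343,  0.12060949]), array([0.0303348 , 0.03087947, 0.00720145])) ring (array([ 0.61224398, -0.06481983]), np.float64(0.029703962013783888), 637)
valve along/lat mm -0.00032419899971829376 1.1971005717097962 tcp -114.64661367044886 59.9733450242866
key z 300 [ 0.48388266 -0.07085299  0.06760096]
```

View pics/w7.png

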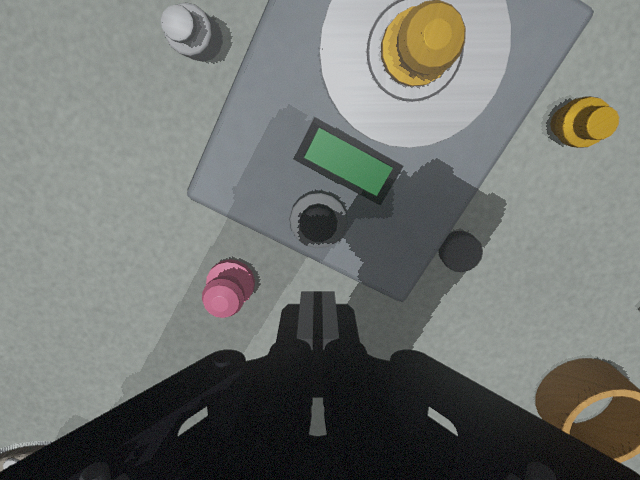

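The valve at (425,45) is upright inside the ring at (415,50), the key at (318,222) is released again at z ≈ 67.6 mm, and the arm is clear.

```bash
python3 -c "
from plant import workorder;print(workorder.hand_in())"
```

```text
the job is handed in; nothing more can be done
None
```

The job is handed in: the valve stands upright about 1 mm from the pan's centre, the key was pressed right down (7 N) and has come back up, and the arm is clear; the hand-in returned no verdict.

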